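# Lock the hold-down with the hex key

### The arm

A 6-joint arm with a two-finger parallel gripper is mounted at the origin on a cart in front of the work surface, level with it; the furniture and walls round the work are solid. World frame = base frame: x ahead of the robot, y to its left, z up, the work surface at z = 0. Lengths are in m, angles in rad, forces in N, time in s.
With the tool pointing down it reaches from about 0.25 to 0.725 m from the base axis. Payload 4 kg.
Tool frame: the origin (TCP) lies midway between the tips of the shut fingers; the grasp point (between the pads) lies 19 mm behind it; z points along the fingers, y is the line along which they close (so a half turn about z gives the same grasp; the last joint's range is limited). The gripper opens to 85 mm and grips with 20 to 120 N. Pads are 22 mm wide; open, the fingers measure 114 mm over their backs; the gripper's body (76 mm by 85 mm) begins 54 mm behind the grasp point. The pads swing forward as they close: fully open they stand 13 mm farther back than shut.
Start: joints at [1.174, 0.241, 0.005, 1.335, 0, 1.571], TCP at [0.193, 0.461, 0.231] pointing down, gripper open.
Joint ranges: [-2.72, 2.72], [-1.05, 1.87], [-1.09, 1.28], [-1.99, 2.15], [-1.42, 1.44], [-3.14, 3.14]. Speed limits (rad/s): [2.79, 2.79, 3.14, 3.14, 3.14, 3.14].

### API

Orientations are given as a unit quaternion [x, y, z, w].
In Python, from workcell import bot gives the robot as it stands. The module is installed in compiled form; this text tells all that it offers.
- The arm moves only by the tool drive_tool, never from a script. Its arguments are lists of equal length, an entry for each row: "slide": the shift along the tool's x, y, z scaled (see below), a list of three; "rotation": the turn, a rotation vector about the tool's x, y, z scaled (see below), a list of three. A call has exactly 8 rows; each row is the pose to reach, as a shift and turn from the pose commanded when the call began, along the tool's axes at that moment; what a row does not reach only later rows make up. The controller multiplies each number of a shift by 250 mm and each number of a turn by 0.5 rad. A row lasts 1/8 s, in which the tool goes at most 62.5 mm and 10.7 degrees, less where a joint would pass 70% of its speed; a pose out of reach is approached as far as the arm can. A call with a number of a shift or a turn outside -1 to 1 is refused whole. A call with a gripper value outside its range is refused whole. "gripper" is the opening, from 0 (shut) to 1 (fully open), set as the call begins (left out, the last holds). The fingers move at their own pace and stop on an object; the grip force is fixed at half the most. Time passes only in rows, so rows that repeat a pose let the fingers close, or fill a call up. It gives the time, the measured TCP pose, the force, the opening and the grip force at its end, in the units of the state.
- bot.get_obs(): the state, without advancing time (a new reading comes with each control period).
- bot.camera(name): name is "side" or "top" or "wrist"; returns a dict with "image" (384x512x3 uint8, red, green, blue), "z_map" (384x512 float32, m along the optical axis (not along the pixel's ray), 0 where there is no reading), "camera_matrix" (3x3 intrinsics, pixels), "xyz" and "orientation" of the camera in the world. Camera axes: x right, y up, looking along -z (the intrinsics and any distortion apply to the point x, -y, -z); pixel columns grow to the right and rows downward; lengths in m; the calibration is good to about 2 mm. A picture is of the moment at which its call begins.
- bot.job_done(): hands the job in; it is judged then, once.
The state is a dict: "clock": time; "joint_pos": joint angles; "joint_vel": joint speeds; "tau": joint torques, N m; "eef_pos": TCP position; "tool_rot": TCP orientation; "ft_force": force on the tool from outside, world axes, zero at the start; "ft_torque": the same for the moment, N m; "grip_width": finger opening in m; "grasp_force": force on a finger pad.
Only numpy, scipy, OpenCV 4.12 (cv2) and the standard library are available. Lean on these libraries where they do the work, as an engineer would, in place of code of your own. Each camera call takes 0.05 s, during which the arm holds its last target. There are 200 camera calls.

### The job

Take the red-handled T-shaped hex key from the stand and push it fully home, upright, into the hex socket of the screw on the wooden jig before you begin to turn it. Then turn the screw clockwise as seen from above as far as it goes (about 65 degrees), so that the yellow strap lies square across the pine strip, and let go, leaving the key seated in the socket. Leave the blue key in its hole: it is too small.

Things in the scene. Friction and masses are not known exactly. Their poses are not given: they have to be found in the camera images.
- red_key_handle (a point): Centre of the red bar (85 long x 18 wide x 22 mm high) of the 24 mm T hex key, 0.2 kg, upright in one hole of a dark wooden stand (45 mm high). x along the bar, z up; grip across the 18 mm. Below: 16 mm shaft; 48 mm collar, underside 70 mm below this point, resting on the stand; then 30 mm of hexagon, two corners along x, last 7 mm tapered. To clear the stand lift 35 mm.
- blue_key_handle (a point): Same point and axes on the other key, in the stand's other hole 110 mm away: same shape and length, blue bar, but its hexagon is 17 mm across flats, too small for the socket. To be left alone.
- socket (a point): Mouth centre of the hex socket in the top of a steel screw head (50 mm wide, top 59 mm above the bench) on a fixed plywood jig. z up; turns with the screw; x points at a corner: the key fits with its x at a multiple of 60 degrees to this x, 8 degrees play. 25.8 mm across flats, 32 deep; first 6 mm a lead-in 36 mm wide. Key home: collar on the head, handle centre 70 mm above this point.
- hold_down (a joint): Turn of the screw and its yellow strap (reaches 82 mm from the axis), rad: 0 open, grows clockwise seen from above, hard stop at 1.22 with the strap square across the pine strip. Starts between 0 and 0.15. Friction of about 0.15 N m holds it where it is left.
Mind the look-alikes: they are no part of the job. Leave any green look-alike of the part that bears red_key_handle alone.

How it is judged:
By the outcome, as a careful person would: the job done as asked, in the order asked, and still so for the second after the job is handed in, with the robot touching nothing.
It also fails if it takes over 45 s, if anything falls off the work surface, if the arm or the gripper's body presses on something with over 40 N, if the wrist force passes 120 N, or if a joint passes its speed limit or range.

## Working session

There is one attempt and no reset: what is moved stays moved. The work goes in short steps, Python scripts to look and compute and a tool call to move; the robot and the scene stay as the last step left them, time stands still between calls to the robot, and variables do not carry over. Pictures are saved under pics/ and viewed, at most 10 in all, crops included, and the job is handed in when it is done.

Besides the shell and the picture viewer there is one more tool, called as a command line: name --argument value ..., lists and objects as JSON in quotes. drive_tool: Moves the arm, as the interface text tells. Shifts and turns lie within -1 to 1; 1 stands for 250 mm of shift or 0.5 rad of turn. Its arguments: {"type":"object","properties":{"slide":{"type":"array","items":{"type":"array","items":{"type":"number"}}},"rotation":{"type":"array","items":{"type":"array","items":{"type":"number"}}},"gripper":{"type":"number"}},"required":["slide","rotation"]}

```bash
mkdir -p pics; cat > h.py <<'E'
import numpy as np, cv2
from scipy.spatial.transform import Rotation as R
from workcell import bot
def shot(n):
    c=bot.camera(n); return c
def save(c,f,crop=None,s=1):
    im=c['image'][...,::-1]
    if crop: im=im[crop[1]:crop[3],crop[0]:crop[2]]
    cv2.imwrite(f,cv2.resize(im,None,fx=s,fy=s,interpolation=cv2.INTER_CUBIC))
def ray(c,u,v):
    K=c['camera_matrix']; d=np.array([(u-K[0,2])/K[0,0],-(v-K[1,2])/K[1,1],-1.])
    return np.array(c['xyz']),R.from_quat(c['orientation']).apply(d)
def onz(c,u,v,z):
    o,d=ray(c,u,v); return o+d*(z-o[2])/d[2]
def depth(c,u,v):
    o,d=ray(c,u,v); return o+d*c['z_map'][int(v),int(u)]
E
python3 - <<'E'
from h import *
ims=[]
for n in("top","side","wrist"):
    c=shot(n); ims.append(c['image'][...,::-1]); print(n,c['xyz'],c['orientation'],c['camera_matrix'].tolist(),{k for k in c})
    np.save(n+'.npy',c,allow_pickle=True)
    cv2.imwrite(f'pics/{n}0.png',cv2.resize(ims[-1],(800,600)))
print(bot.get_obs())
E
```

```text
top [ 0.42155937 -0.04219986  0.95914064] [ 0.04999602 -0.04140095 -0.69946687  0.71171094] [[350.9158755537557, 0.0, 255.59054937910582], [0.0, 350.9158755537557, 194.98584776753594], [0.0, 0.0, 1.0]] {'image', 'xyz', 'orientation', 'camera_matrix', 'z_map'}
side [ 0.21580038 -0.68907699  0.55692594] [ 0.48143704 -0.10951865 -0.19442574  0.84759818] [[456.37011415893824, 0.0, 250.1713834699259], [0.0, 456.37011415893824, 190.5513353558835], [0.0, 0.0, 1.0]] {'image', 'xyz', 'orientation', 'camera_matrix', 'z_map'}
wrist [0.12607643 0.48921223 0.37296269] [-0.12117164 -0.07917445  0.54807525  0.82380966] [[289.1810191205128, 0.0, 256.04062416649], [0.0, 289.1810191205128, 191.3189564080069], [0.0, 0.0, 1.0]] {'image', 'xyz', 'orientation', 'camera_matrix', 'z_map'}
{'clock': 0.15, 'joint_pos': array([ 1.17399704e+00,  2.41232354e-01,  4.03330821e-03,  1.33519198e+00,
       -1.32237879e-06,  1.57079793e+00]), 'joint_vel': array([ 0.00116961, -0.00174912,  0.00518014,  0.00078135,  0.00058455,
        0.00116211]), 'tau': array([-7.98007059e-04, -3.72635651e+01,  2.52638304e+01,  1.23495792e-02,
       -4.74180661e-05, -3.49466866e-06]), 'eef_pos': array([0.19305052, 0.46071208, 0.2306211 ]), 'tool_rot': array([ 1.97101341e-01,  9.80382795e-01, -7.81836656e-04, -1.56508853e-04]), 'ft_force': array([ 0.5559022 , -0.83163119, -0.10696921]), 'ft_torque': array([-0.04792556,  0.02053321, -0.08271197]), 'grasp_force': 0.0, 'grip_width': 0.0855969281943453}
```

View pics/top0.png

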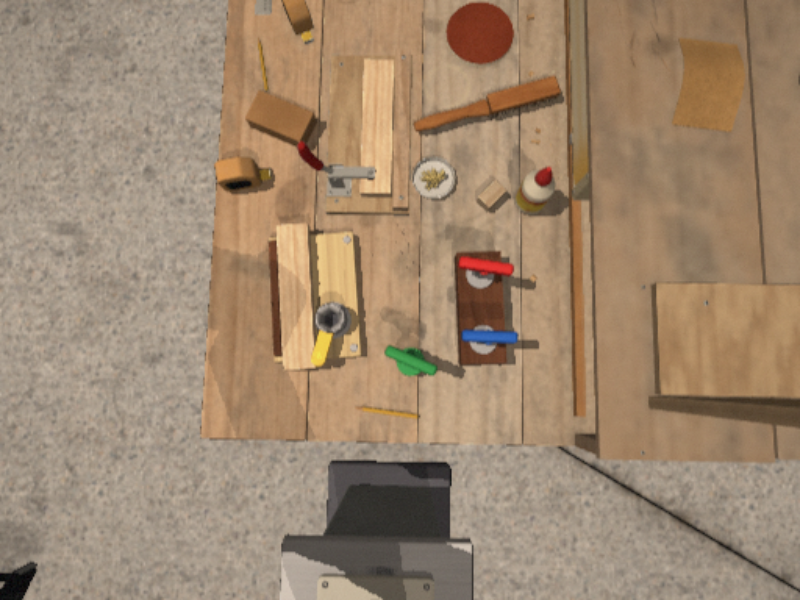

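View pics/side0.png

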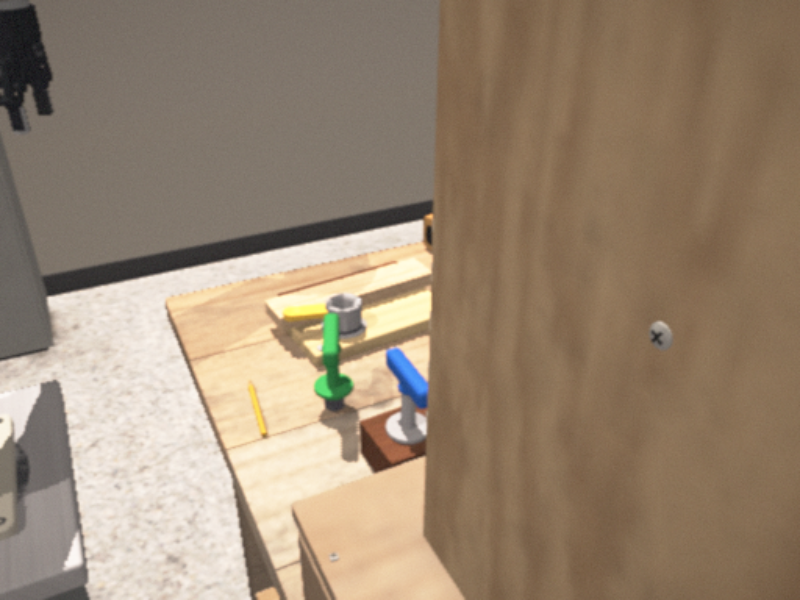

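The top view (800x600 pixels) shows these candidates:
- **Red T bar:** in the dark stand at (487,266). It is the only red T bar in the stand, so this is the one meant.
- **Blue bar:** (490,338), left alone.
- **Green look-alike:** standing free at (410,361), left alone.
- **Red clamp handle, disc and glue cap:** (310,155), (480,32) and (543,177), none of them a key.
- **Screw:** socket at (331,318), with the yellow strap towards (321,350).

In the side view a cupboard hides the red key.

```bash
python3 - <<'E'
from h import *
c=np.load('top.npy',allow_pickle=True).item()
hsv=cv2.cvtColor(c['image'],cv2.COLOR_RGB2HSV)
H,S,V=[hsv[...,i].astype(int) for i in range(3)]
def rep(name,m,box,z):
    mm=np.zeros(m.shape,np.uint8);x0,y0,x1,y1=box;mm[y0:y1,x0:x1]=m[y0:y1,x0:x1]
    n,l,st,ce=cv2.connectedComponentsWithStats(mm);k=1+st[1:,4].argmax()
    mk=(l==k).astype(np.uint8);cn=max(cv2.findContours(mk,0,2)[0],key=cv2.contourArea)
    (u,v),wh,a=cv2.minAreaRect(cn);b=cv2.boxPoints(((u,v),wh,a))
    vs,us=np.nonzero(mk);zz=np.median([depth(c,p,q)[2] for p,q in zip(us,vs)])
    P=np.array([onz(c,p[0],p[1],z)[:2] for p in b]);e=[P[1]-P[0],P[2]-P[1]];L=[np.linalg.norm(t) for t in e];d=e[int(np.argmax(L))]
    print(name,(u,v),'c',onz(c,u,v,z)[:2],'size',np.round(L,4),'ang',np.degrees(np.arctan2(d[1],d[0]))%180,'depthz',zz,st[k,4])
red=((H<8)|(H>172))&(S>180)&(V>120)
rep('red',red,(285,155,340,185),.126)
rep('blue',(H>100)&(H<130)&(S>150),(285,200,340,230),.126)
rep('green',(H>50)&(H<90)&(S>120),(240,215,290,245),.1)
rep('strap',(H>22)&(H<32)&(S>180)&(V>140),(190,205,220,240),.05)
for p in[(211,203),(211,197),(203,203),(211,211),(219,203)]: print(p,depth(c,*p))
# pine strip edges
print('obj heights',[(p,round(depth(c,*p)[2],3)) for p in[(190,190),(212,165),(480,210),(430,215),(375,150),(345,113),(370,60)]])
print(depth(c,430,215))
save(c,'pics/crop1.png',(170,140,350,260),4)
E
```

```text
red (310.3612976074219, 170.4017333984375) c [ 0.59183008 -0.16209515] size [0.0234 0.0818] ang 81.94486901465713 depthz 0.12504863308855696 259
blue (312.9558410644531, 215.33978271484375) c [ 0.48342188 -0.16801662] size [0.0179 0.081 ] ang 87.95506296691491 depthz 0.1254633358089141 231
green (262.8689880371094, 231.07241821289062) c [ 0.44488338 -0.05005074] size [0.0391 0.0801] ang 86.24752733186786 depthz 0.10944933239591381 337Traceback (most recent call last):
  File "<stdin>", line 17, in <module>
  File "<stdin>", line 7, in rep
ValueError: attempt to get argmax of an empty sequence
```

```bash
python3 - <<'E'
from h import *
c=np.load('top.npy',allow_pickle=True).item()
hsv=cv2.cvtColor(c['image'],cv2.COLOR_RGB2HSV)
print(hsv[222,206],hsv[225,205])
H,S,V=[hsv[...,i].astype(int) for i in range(3)]
m=((H>24)&(H<34)&(S>170)).astype(np.uint8); m[:, :190]=0;m[:,225:]=0;m[:200]=0;m[240:]=0
vs,us=np.nonzero(m);print(len(us))
if len(us):
    (u,v),wh,a=cv2.minAreaRect(np.c_[us,vs].astype(np.float32));print(u,v,wh,a,onz(c,u,v,.05))
for p in[(211,203),(211,197),(203,203),(211,211),(219,203)]: print(p,depth(c,*p))
print('heights',[(p,round(float(depth(c,*p)[2]),3)) for p in[(190,190),(223,165),(480,210),(380,180),(375,150),(345,113)]])
save(c,'pics/crop1.png',(170,140,350,260),4)
E
```

```text
[ 24 171 241] [ 24 172 239]
3
202.0 227.0 (2.0, 0.0) -90.0 [0.45392438 0.10703731 0.05      ]
(211, 203) [0.51905277 0.08904336 0.02755303]
(211, 197) [0.53199375 0.08587354 0.05389782]
(203, 203) [0.5155079  0.10545919 0.05808228]
(211, 211) [0.49527849 0.08427931 0.05628249]
(219, 203) [0.5162193  0.06404923 0.05797005]
heights [((190, 190), 0.041), ((223, 165), 0.021), ((480, 210), 0.177), ((380, 180), 0.157), ((375, 150), 0.003), ((345, 113), 0.127)]
```

View pics/crop1.png

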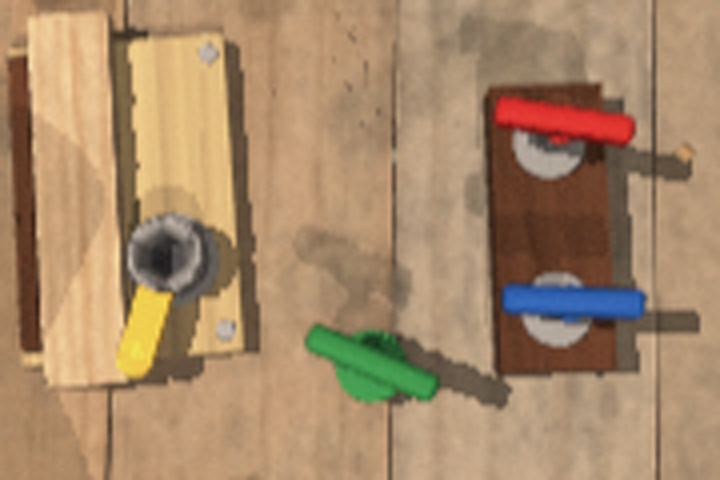

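The enlarged crop confirms it: the red T bar is at crop (563,121), its collar at (548,150) in the upper hole of the stand. Blue is at (573,301) in the lower hole and green (372,362) stands free. The screw's socket is at (168,253) with its strap towards (140,345). Next I move over the socket to look from close by.

```bash
cat >> h.py <<'E'
def rel(x,y,z,ang,o=None):
    """scaled slide/rotation from the measured pose to TCP x,y,z, tool down, tool x at ang deg"""
    o=o or bot.get_obs(); Rc=R.from_quat(o['tool_rot']); a=np.radians(ang)
    Rt=R.from_matrix(np.array([[np.cos(a),np.sin(a),0],[np.sin(a),-np.cos(a),0],[0,0,-1]]))
    s=Rc.inv().apply(np.array([x,y,z])-o['eef_pos'])/.25; r=(Rc.inv()*Rt).as_rotvec()/.5
    X=Rc.apply([1,0,0]); print('slide',np.round(s,3),'rot',np.round(r,3),'now',np.round(o['eef_pos'],4),'xang',np.degrees(np.arctan2(X[1],X[0])).round(2),'t',o['clock'],'F',np.round(o['ft_force'],1))
E
python3 -c "
from h import *
rel(.50,.087,.26,110)"
```

```text
slide [-1.71  -0.904 -0.116] rot [-3.00e-03  1.00e-03  1.65e+00] now [0.1931 0.4607 0.2306] xang 157.26 t 0.15 F [ 0.6 -0.8 -0.1]
```

drive_tool --slide '[[-0.13,-0.06,-0.06],[-0.26,-0.13,-0.1],[-0.39,-0.2,-0.116],[-0.52,-0.27,-0.116],[-0.65,-0.34,-0.116],[-0.78,-0.41,-0.116],[-0.9,-0.47,-0.116],[-0.98,-0.52,-0.116]]' --rotation '[[0,0,0.1],[0,0,0.2],[0,0,0.32],[0,0,0.44],[0,0,0.56],[0,0,0.68],[0,0,0.78],[0,0,0.85]]'

```text
clock: 1.15
eef_pos: [0.3696, 0.2453, 0.26]
tool_rot: [0.401, 0.916, -0.0, -0.0]
ft_force: [0.1, 0.4, 0.4]
grip_width: 0.0854
grasp_force: 0.0
```

```bash
python3 -c "
from h import *
rel(.50,.087,.26,110)"
```

```text
slide [-0.819 -0.047  0.   ] rot [-0.001  0.     0.795] now [0.3696 0.2453 0.26  ] xang 132.78 t 1.15 F [0.1 0.4 0.4]
```

drive_tool --slide '[[-0.14,-0.01,0],[-0.28,-0.02,0],[-0.42,-0.03,0],[-0.56,-0.04,0],[-0.68,-0.045,0],[-0.78,-0.047,0],[-0.819,-0.047,0],[-0.819,-0.047,0]]' --rotation '[[0,0,0.13],[0,0,0.26],[0,0,0.39],[0,0,0.52],[0,0,0.65],[0,0,0.75],[0,0,0.795],[0,0,0.795]]'

```text
clock: 2.15
eef_pos: [0.4996, 0.0885, 0.2599]
tool_rot: [0.573, 0.82, -0.0, -0.0]
ft_force: [-0.6, 0.9, 0.0]
grip_width: 0.0855
grasp_force: 0.0
```

```bash
python3 - <<'E'
from h import *
c=shot('wrist'); np.save('w1.npy',c,allow_pickle=True); save(c,'pics/w1.png',s=1.5)
rel(.592,-.162,.22,82)
E
```

```text
slide [-1.07   0.002  0.16 ] rot [-0.002 -0.001  0.983] now [0.4993 0.0889 0.2601] xang 110.17 t 2.2 F [-0.6  0.3  0.8]
```

View pics/w1.png

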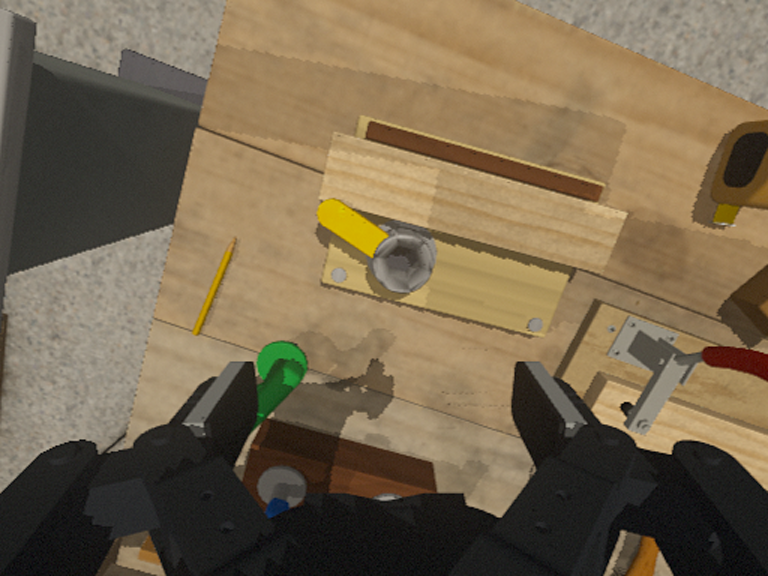

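The wrist view shows the screw head at (404,258), with the hexagon visible, and the strap running to (330,212). I'll enlarge it and measure the centre.

```bash
python3 - <<'E'
from h import *
c=np.load('w1.npy',allow_pickle=True).item()
# rectified top-down view of the plane z=.059, 0.25mm/px, centred on guess
g=onz(c,404/1.5,258/1.5,.059);print('guess',g)
K=c['camera_matrix'];Rw=R.from_quat(c['orientation'])
n=400;s=.00025
ii,jj=np.meshgrid(np.arange(n),np.arange(n))
def rect(z,f):
    W=np.stack([g[0]+(n/2-jj)*s,g[1]+(n/2-ii)*s,np.full((n,n),z)],-1)-c['xyz']
    p=Rw.inv().apply(W.reshape(-1,3));u=K[0,0]*p[:,0]/-p[:,2]+K[0,2];v=K[1,1]*p[:,1]/p[:,2]+K[1,2]
    im=cv2.remap(c['image'][...,::-1].copy(),u.reshape(n,n).astype(np.float32),v.reshape(n,n).astype(np.float32),cv2.INTER_CUBIC)
    return im
a=rect(.059,0);b=rect(.053,0)
cv2.imwrite('pics/rect.png',np.hstack([a,b]))
hsv=cv2.cvtColor(c['image'],cv2.COLOR_RGB2HSV)
m=((hsv[...,0]>22)&(hsv[...,0]<32)&(hsv[...,1]>190)&(hsv[...,2]>150)).astype(np.uint8);m[:120]=0;m[175:]=0;m[:,:200]=0;m[:,265:]=0
cn=max(cv2.findContours(m,0,2)[0],key=cv2.contourArea);(u,v),wh,an=cv2.minAreaRect(cn)
z=depth(c,u,v);P=[onz(c,*p,z[2])[:2] for p in cv2.boxPoints(((u,v),wh,an))];e=[P[1]-P[0],P[2]-P[1]];d=max(e,key=np.linalg.norm)
print('strap',u,v,z,[np.linalg.norm(t) for t in e],np.degrees(np.arctan2(d[1],d[0])))
E
```

```text
guess [0.5165289  0.08915288 0.059     ]
strap 233.03842163085938 150.19229125976562 [0.46644484 0.09830148 0.05423607] [np.float64(0.023704902963031297), np.float64(0.05812013697128697)] -13.700799908696723
```

View pics/rect.png

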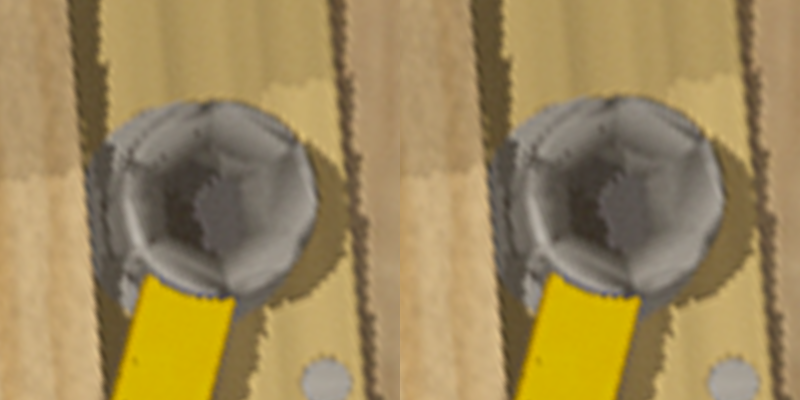

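```bash
python3 - <<'E'
from h import *
o=bot.get_obs();print('q1,q6 deg',np.degrees(o['joint_pos'][[0,5]]))
c=np.load('w1.npy',allow_pickle=True).item();K=c['camera_matrix'];Rw=R.from_quat(c['orientation']);g=np.array([.5168,.0844])
gray=cv2.cvtColor(c['image'],cv2.COLOR_RGB2GRAY).astype(np.float32)
th=np.arange(0,360,1.)
def prof(z,r):
    t=np.radians(th);W=np.stack([g[0]+r*np.cos(t),g[1]+r*np.sin(t),np.full(360,z)],-1)-c['xyz'];p=Rw.inv().apply(W)
    return cv2.remap(gray,(K[0,0]*p[:,0]/-p[:,2]+K[0,2]).astype(np.float32)[None],(K[1,1]*p[:,1]/p[:,2]+K[1,2]).astype(np.float32)[None],1)[0]
for z,r in((.057,.017),(.056,.016),(.055,.015),(.054,.0145)):
    v=prof(z,r);res=[sum(v[((th-a)%360//60)==k].var() for k in range(6)) for a in range(60)];i=np.argsort(res)[:4];print(z,r,i,np.round(np.array(res)[i]/np.median(res),2))
c=np.load('top.npy',allow_pickle=True).item();print('top',onz(c,212,203.25,.059))
E
```

```text
q1,q6 deg [10.08208269 79.90893586]
0.057 0.017 [ 8  7  9 10] [0.54 0.54 0.54 0.55]
0.056 0.016 [8 7 9 6] [0.54 0.54 0.54 0.55]
0.055 0.015 [ 9 10  8 11] [0.54 0.54 0.55 0.55]
0.054 0.0145 [10 11  9 12] [0.57 0.57 0.57 0.58]
top [0.51515655 0.08200469 0.059     ]
```

drive_tool --slide '[[-0.13,0,0],[-0.27,0,0],[-0.41,0,0],[-0.55,0,0.02],[-0.69,0,0.04],[-0.82,0,0.06],[-0.94,0,0.08],[-1.0,0,0.08]]' --rotation '[[0,0,0.13],[0,0,0.27],[0,0,0.41],[0,0,0.55],[0,0,0.7],[0,0,0.84],[0,0,0.95],[0,0,0.983]]'

```text
clock: 3.2
eef_pos: [0.5857, -0.1462, 0.2397]
tool_rot: [0.755, 0.656, -0.0, -0.001]
ft_force: [0.4, 0.6, 1.2]
grip_width: 0.0852
grasp_force: 0.0
```

```bash
python3 - <<'E'
from h import *
c=shot('wrist'); np.save('w2.npy',c,allow_pickle=True); save(c,'pics/w2.png',s=1.5)
hsv=cv2.cvtColor(c['image'],cv2.COLOR_RGB2HSV);H,S,V=[hsv[...,i].astype(int) for i in range(3)]
m=(((H<8)|(H>172))&(S>170)&(V>90)).astype(np.uint8)
n,l,st,ce=cv2.connectedComponentsWithStats(m)
for k in range(1,n):
    if st[k,4]>150:
        cn=cv2.findContours((l==k).astype(np.uint8),0,2)[0][0];(u,v),wh,a=cv2.minAreaRect(cn);P=[onz(c,*p,.126)[:2] for p in cv2.boxPoints(((u,v),wh,a))];e=[P[1]-P[0],P[2]-P[1]];d=max(e,key=np.linalg.norm)
        print(ce[k],st[k],onz(c,u,v,.126),[np.linalg.norm(t) for t in e],np.degrees(np.arctan2(d[1],d[0]))%180, depth(c,u,v))
rel(.592,-.162,.2,82)
E
```

```text
[269.70321361 200.36988028] [ 259  158   22   87 1587] [ 0.5962882  -0.16078482  0.126     ] [np.float64(0.018771644222665338), np.float64(0.08487981821086873)] 83.33103436934323 [ 0.59628827 -0.16087226  0.12574215]
[423.68807339 270.03931848] [406 254  38  35 763] [ 0.74360401 -0.25682539  0.126     ] [np.float64(0.023648705756240052), np.float64(0.051098668692037344)] 135.65706148471247 [ 0.73924259 -0.25141231  0.13358221]
slide [-0.054  0.031  0.16 ] rot [-0.     0.001 -0.003] now [ 0.5862 -0.1475  0.2399] xang 81.91 t 3.25 F [ 1.2 -0.9  0.2]
```

View pics/w2.png

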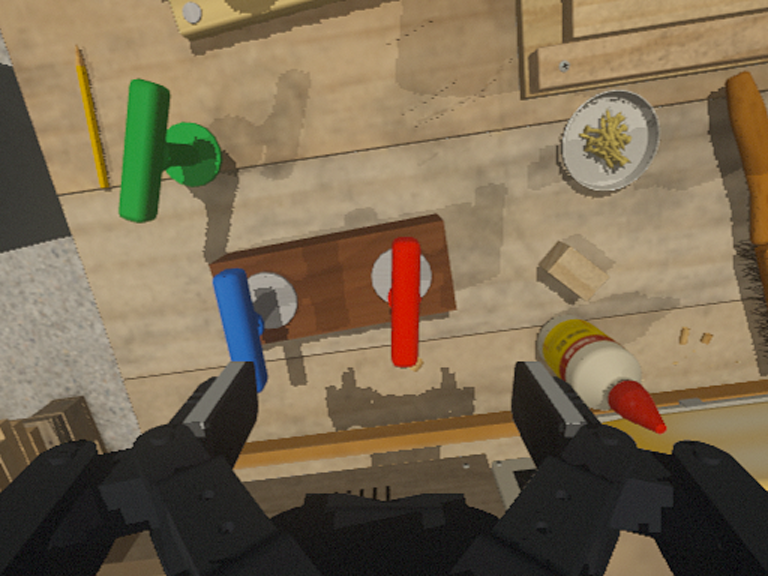

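The bar measures 84.9 x 18.8 mm at its expected height, at (405,302) in the picture, clear between the fingers' lines, with glue bottle and blue key outside the finger path. I descend on it.

```bash
python3 -c "
from h import *
rel(.5955,-.161,.095,83.2)"
```

```text
slide [-0.048  0.044  0.58 ] rot [-0.     0.001 -0.045] now [ 0.5862 -0.1475  0.2399] xang 81.91 t 3.25 F [ 1.2 -0.9  0.2]
```

drive_tool --slide '[[-0.048,0.044,0.04],[-0.048,0.044,0.14],[-0.048,0.044,0.26],[-0.048,0.044,0.38],[-0.048,0.044,0.48],[-0.048,0.044,0.55],[-0.048,0.044,0.58],[-0.048,0.044,0.58]]' --rotation '[[0,0,-0.045],[0,0,-0.045],[0,0,-0.045],[0,0,-0.045],[0,0,-0.045],[0,0,-0.045],[0,0,-0.045],[0,0,-0.045]]'

```text
clock: 4.25
eef_pos: [0.595, -0.1586, 0.0954]
tool_rot: [0.747, 0.665, -0.0, -0.0]
ft_force: [0.0, -0.2, -0.3]
grip_width: 0.0854
grasp_force: 0.0
```

drive_tool --slide '[[0,0,0],[0,0,0],[0,0,0],[0,0,0],[0,0,0],[0,0,0],[0,0,0],[0,0,0]]' --rotation '[[0,0,0],[0,0,0],[0,0,0],[0,0,0],[0,0,0],[0,0,0],[0,0,0],[0,0,0]]' --gripper 0

```text
clock: 5.25
eef_pos: [0.5953, -0.1596, 0.0957]
tool_rot: [0.747, 0.664, 0.0, 0.0]
ft_force: [0.6, 0.6, 4.8]
grip_width: 0.0172
grasp_force: 62.7
```

```bash
python3 -c "
from h import *
rel(.5955,-.161,.145,83.2)"
```

```text
slide [-0.006  0.001 -0.197] rot [0.001 0.    0.002] now [ 0.5953 -0.1596  0.0957] xang 83.27 t 5.25 F [0.6 0.6 4.8]
```

drive_tool --slide '[[0,0,-0.03],[0,0,-0.08],[0,0,-0.15],[0,0,-0.23],[0,0,-0.32],[0,0,-0.41],[0,0,-0.47],[0,0,-0.5]]' --rotation '[[0,0,0],[0,0,0],[0,0,0],[0,0,0],[0,0,0],[0,0,0],[0,0,0],[0,0,0]]'

```text
clock: 6.25
eef_pos: [0.5952, -0.1596, 0.2214]
tool_rot: [0.747, 0.664, 0.0, 0.0]
ft_force: [0.5, 0.0, -2.6]
grip_width: 0.0171
grasp_force: 62.2
```

```bash
python3 -c "
from h import *
rel(.5168,.0844,.19,127)"
```

```text
slide [ 0.932 -0.426  0.125] rot [ 2.000e-03  1.000e-03 -1.527e+00] now [ 0.5952 -0.1596  0.2214] xang 83.27 t 6.25 F [ 0.5  0.  -2.6]
```

drive_tool --slide '[[0.06,-0.03,0],[0.18,-0.08,0],[0.32,-0.15,0],[0.46,-0.21,0],[0.6,-0.28,0],[0.74,-0.34,0],[0.86,-0.4,0],[0.932,-0.426,0]]' --rotation '[[0,0,-0.06],[0,0,-0.18],[0,0,-0.32],[0,0,-0.46],[0,0,-0.6],[0,0,-0.74],[0,0,-0.84],[0,0,-0.9]]'

```text
clock: 7.25
eef_pos: [0.5147, 0.0863, 0.2195]
tool_rot: [0.579, 0.816, -0.001, -0.001]
ft_force: [0.5, -0.6, -1.3]
grip_width: 0.0169
grasp_force: 62.2
```

```bash
python3 -c "
from h import *
rel(.5168,.0844,.165,127)"
```

```text
slide [-0.01   0.006  0.218] rot [-0.004 -0.002 -0.618] now [0.5147 0.0863 0.2195] xang 109.28 t 7.25 F [ 0.5 -0.6 -1.3]
```

drive_tool --slide '[[0,0,0.02],[-0.005,0.003,0.07],[-0.01,0.006,0.13],[-0.01,0.006,0.18],[-0.01,0.006,0.21],[-0.01,0.006,0.218],[-0.01,0.006,0.218],[-0.01,0.006,0.218]]' --rotation '[[0,0,-0.1],[0,0,-0.2],[0,0,-0.32],[0,0,-0.44],[0,0,-0.54],[0,0,-0.618],[0,0,-0.618],[0,0,-0.618]]'

```text
clock: 8.25
eef_pos: [0.5188, 0.0825, 0.1657]
tool_rot: [0.448, 0.894, -0.0, -0.0]
ft_force: [0.0, -0.1, -2.1]
grip_width: 0.0174
grasp_force: 62.2
```

```bash
python3 - <<'E'
from h import *
rel(.5168,.0844,.12,127)
t=shot('top');s=shot('side');w=shot('wrist');np.save('s3.npy',dict(t=t,s=s,w=w),allow_pickle=True)
a=cv2.resize(s['image'][140:300,150:300],(500,533));b=cv2.resize(w['image'][90:250,190:350],(300,300))
cv2.imwrite('pics/c3.png',np.hstack([a[:533],cv2.copyMakeBorder(b,0,233,0,0,0)])[...,::-1])
hsv=cv2.cvtColor(t['image'],cv2.COLOR_RGB2HSV)
E
```

```text
slide [ 0.011 -0.002  0.183] rot [-0.    -0.    -0.009] now [0.5188 0.0825 0.1657] xang 126.73 t 8.25 F [ 0.  -0.1 -2.1]
```

View pics/c3.png

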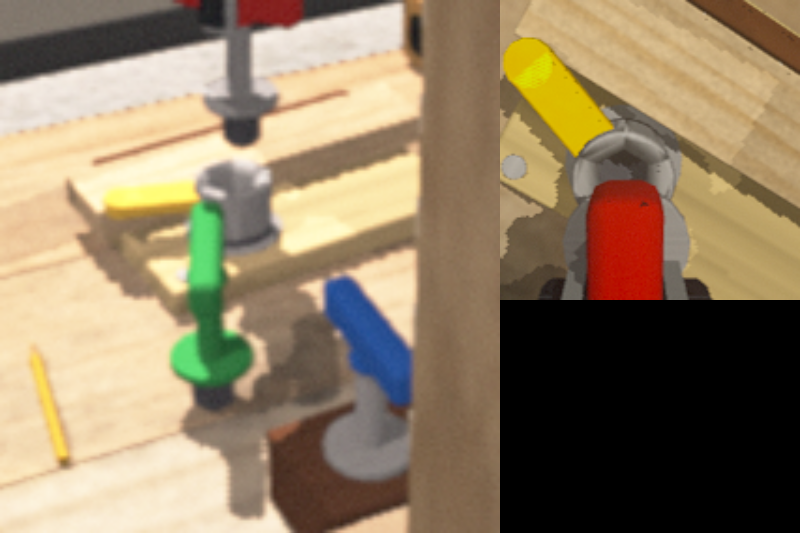

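The key hangs upright over the socket. In the crop, the tip is at (242,140), the collar at (241,98) and the socket rim at (235,178). I'll compare these with their projections to correct the offset.

```bash
python3 - <<'E'
from h import *
d=np.load('s3.npy',allow_pickle=True).item();s=d['s'];w=d['w']
def proj(c,P):
    p=R.from_quat(c['orientation']).inv().apply(np.array(P)-c['xyz']);K=c['camera_matrix'];return np.array([K[0,0]*p[0]/-p[2]+K[0,2],K[1,1]*p[1]/p[2]+K[1,2]])
cr=lambda p:(p-[150,140])*3.333
print('side collar,tip,rim',cr(proj(s,(.5196,.0814,.117))),cr(proj(s,(.5196,.0814,.085))),cr(proj(s,(.5168,.0844,.059))))
print('d/dx,dy px per mm',cr(proj(s,(.5178,.0844,.059)))-cr(proj(s,(.5168,.0844,.059))),cr(proj(s,(.5168,.0854,.059)))-cr(proj(s,(.5168,.0844,.059))))
hsv=cv2.cvtColor(w['image'],cv2.COLOR_RGB2HSV);H,S,V=[hsv[...,i].astype(int) for i in range(3)]
m=(((H<8)|(H>172))&(S>170)&(V>60)).astype(np.uint8);n,l,st,ce=cv2.connectedComponentsWithStats(m);k=1+st[1:,4].argmax()
vs,us=np.nonzero(l==k);P=np.array([depth(w,u,v) for u,v in zip(us,vs)]);P=P[P[:,2]>.18]
X=np.array([np.cos(np.radians(126.7)),np.sin(np.radians(126.7))]);t=(P[:,:2]-[.5188,.0825])@X;print('bar top z',np.median(P[:,2]),'front end along tool x',np.percentile(t,[50,95,99,100]))
E
```

```text
side collar,tip,rim [234.6634305   94.63472731] [236.4533174  139.85423759] [231.96297992 174.26452418]
d/dx,dy px per mm [ 1.45700856 -0.35512943] [-0.60311827 -0.72989752]
bar top z 0.19582126500236116 front end along tool x [0.00939255 0.03627764 0.03707784 0.07286641]
```

Both views agree that the key sits about 4 mm towards tool -x in the grip, so I shift about 6 mm along tool x and start lowering into the lead-in.

drive_tool --slide '[[0.012,-0.002,0],[0.024,-0.002,0.01],[0.024,-0.002,0.04],[0.024,-0.002,0.07],[0.024,-0.002,0.1],[0.024,-0.002,0.12],[0.024,-0.002,0.13],[0.024,-0.002,0.13]]' --rotation '[[0,0,0],[0,0,0],[0,0,0],[0,0,0],[0,0,0],[0,0,0],[0,0,0],[0,0,0]]'

```text
clock: 9.4
eef_pos: [0.5148, 0.087, 0.1332]
tool_rot: [0.448, 0.894, -0.0, -0.0]
ft_force: [0.3, -0.7, -2.5]
grip_width: 0.0168
grasp_force: 62.2
```

```bash
python3 - <<'E'
from h import *
o=bot.get_obs();rel(.5168,.0844,.11,127,o);print(o['ft_torque'])
s=shot('side');np.save('s4.npy',s,allow_pickle=True)
a=cv2.resize(s['image'][150:240,170:290],(800,600));cv2.imwrite('pics/c4.png',a[...,::-1])
E
```

```text
slide [-0.013  0.     0.093] rot [-0.    -0.    -0.009] now [0.5148 0.087  0.1332] xang 126.75 t 9.4 F [ 0.3 -0.7 -2.5]
[-0.013623   -0.00451876 -0.02714332]
```

View pics/c4.png

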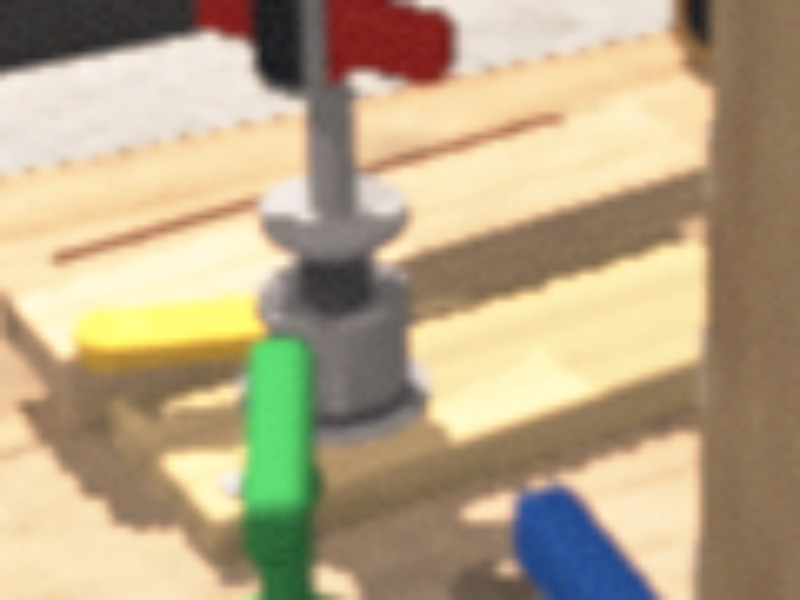

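The collar (261–408) and the head (258–410) line up in this view, and the tip is at the socket mouth with no side force. I continue down gently.

drive_tool --slide '[[0,0,0.006],[0,0,0.012],[0,0,0.018],[0,0,0.024],[0,0,0.03],[0,0,0.036],[0,0,0.042],[0,0,0.042]]' --rotation '[[0,0,0],[0,0,0],[0,0,0],[0,0,0],[0,0,0],[0,0,0],[0,0,0],[0,0,0]]'

```text
clock: 10.45
eef_pos: [0.5142, 0.0871, 0.1223]
tool_rot: [0.448, 0.894, -0.0, -0.001]
ft_force: [-2.1, 0.3, -2.1]
grip_width: 0.0169
grasp_force: 62.1
```

```bash
python3 -c "
from h import *
o=bot.get_obs();rel(.5148,.087,.11,127,o);print(o['ft_torque'])"
```

```text
slide [-0.002  0.002  0.049] rot [-0.002 -0.002 -0.008] now [0.5142 0.0871 0.1223] xang 126.76 t 10.45 F [-2.1  0.3 -2.1]
[ 0.38361617  0.64787222 -0.01544361]
```

drive_tool --slide '[[0,0,0.006],[0,0,0.012],[0,0,0.018],[0,0,0.024],[0,0,0.03],[0,0,0.036],[0,0,0.042],[0,0,0.046]]' --rotation '[[0,0,0],[0,0,0],[0,0,0],[0,0,0],[0,0,0],[0,0,0],[0,0,0],[0,0,0]]'

```text
clock: 11.45
eef_pos: [0.5144, 0.0872, 0.1112]
tool_rot: [0.448, 0.894, -0.0, -0.0]
ft_force: [-4.3, 2.2, 1.3]
grip_width: 0.0169
grasp_force: 62.5
```

```bash
python3 -c "
from h import *
o=bot.get_obs();rel(.5148,.087,.11,127,o);print(o['ft_torque'])"
```

```text
slide [-0.002  0.001  0.005] rot [-0.001 -0.002 -0.008] now [0.5144 0.0872 0.1112] xang 126.77 t 11.45 F [-4.3  2.2  1.3]
[ 0.64955181  1.38585127 -0.07137574]
```

drive_tool --slide '[[0.004,-0.002,0.003],[0.004,-0.002,0.005],[0.004,-0.002,0.007],[0.004,-0.002,0.009],[0.004,-0.002,0.011],[0.004,-0.002,0.012],[0.004,-0.002,0.012],[0.004,-0.002,0.012]]' --rotation '[[0,0,0],[0,0,0],[0,0,0],[0,0,0],[0,0,0],[0,0,0],[0,0,0],[0,0,0]]'

```text
clock: 12.45
eef_pos: [0.5142, 0.0875, 0.1096]
tool_rot: [0.448, 0.894, 0.0, 0.001]
ft_force: [-5.1, 1.8, 7.7]
grip_width: 0.0171
grasp_force: 63.6
```

```bash
python3 -c "
from h import *
o=bot.get_obs();rel(.5148,.087,.11,127,o);print(o['ft_torque'])
s=shot('side');a=cv2.resize(s['image'][150:240,170:290],(800,600));cv2.imwrite('pics/c5.png',a[...,::-1])"
```

```text
slide [-0.003  0.001 -0.002] rot [ 0.002  0.001 -0.009] now [0.5142 0.0875 0.1096] xang 126.75 t 12.45 F [-5.1  1.8  7.7]
[ 0.20131574  1.46170028 -0.06923442]
```

View pics/c5.png

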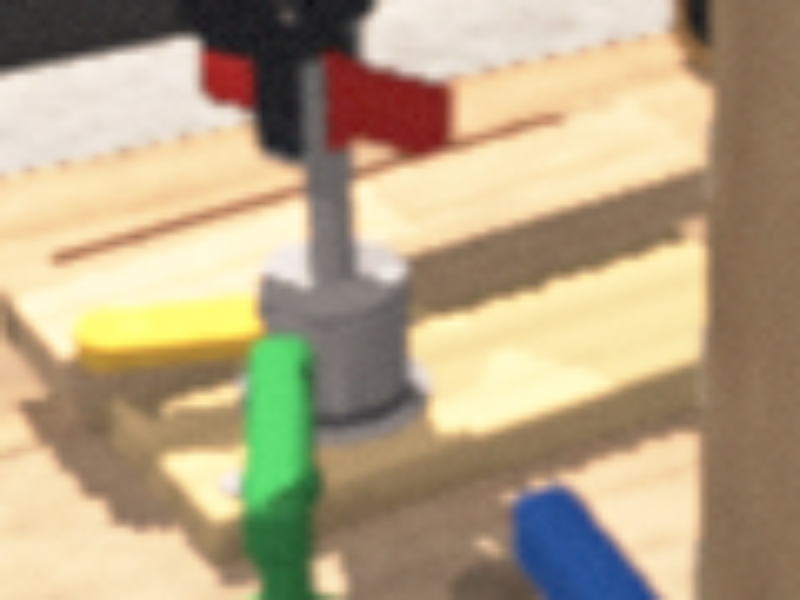

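The collar is down on the head over its full width (262–410), 7.7 N upward, and the strap has not moved. The key is home, so I turn about the screw axis, which lies about 4 mm along tool -x.

drive_tool --slide '[[0,0.001,0],[0,0.002,0],[0,0.003,0],[-0.001,0.004,0],[-0.001,0.005,0],[-0.001,0.006,0],[-0.002,0.007,0],[-0.002,0.008,0]]' --rotation '[[0,0,0.125],[0,0,0.25],[0,0,0.375],[0,0,0.5],[0,0,0.625],[0,0,0.75],[0,0,0.875],[0,0,1.0]]'

```text
clock: 13.5
eef_pos: [0.5165, 0.0887, 0.1096]
tool_rot: [0.656, 0.755, 0.001, 0.001]
ft_force: [-4.3, 1.1, 6.9]
grip_width: 0.0174
grasp_force: 63.3
```

```bash
python3 -c "
from h import *
o=bot.get_obs();rel(.5148,.087,.11,127,o);print(o['ft_torque'],o['grip_width'])"
```

```text
slide [-0.006 -0.008 -0.002] rot [ 0.005  0.    -1.011] now [0.5165 0.0887 0.1096] xang 98.03 t 13.5 F [-4.3  1.1  6.9]
[0.3855183  1.29478396 0.13569029] 0.017353178219346857
```

Torque is 0.14–0.2 N m, so the screw is turning. I continue.

drive_tool --slide '[[0,0.001,0],[0,0.002,0],[0,0.003,0],[-0.001,0.004,0],[-0.001,0.005,0],[-0.001,0.006,0],[-0.002,0.007,0],[-0.002,0.008,0]]' --rotation '[[0,0,0.125],[0,0,0.25],[0,0,0.375],[0,0,0.5],[0,0,0.625],[0,0,0.75],[0,0,0.875],[0,0,1.0]]'

```text
clock: 14.5
eef_pos: [0.5187, 0.0886, 0.1095]
tool_rot: [0.822, 0.569, 0.001, 0.0]
ft_force: [-3.9, 2.4, 6.1]
grip_width: 0.0174
grasp_force: 63.2
```

```bash
cat > strap.py <<'E'
from h import *
o=bot.get_obs();rel(.5148,.087,.11,127,o);print(o['ft_torque'],o['grip_width'])
c=shot('top');h=cv2.cvtColor(c['image'],cv2.COLOR_RGB2HSV)
m=((h[...,0]>21)&(h[...,0]<33)&(h[...,1]>150)&(h[...,2]>120)).astype(np.uint8);m[:180]=0;m[245:]=0;m[:,:165]=0;m[:,230:]=0
n,l,st,ce=cv2.connectedComponentsWithStats(m)
if n>1:
    k=1+st[1:,4].argmax();p=onz(c,*ce[k],.054);d=p[:2]-[.5155,.083];print('strap',ce[k],st[k],p,np.degrees(np.arctan2(d[1],d[0])))
np.save('t5.npy',c,allow_pickle=True)
E
python3 strap.py
```

```text
slide [-0.012 -0.012 -0.002] rot [ 5.000e-03 -2.000e-03 -2.011e+00] now [0.5187 0.0886 0.1095] xang 69.38 t 14.5 F [-3.9  2.4  6.1]
[0.55331126 1.22083325 0.15997365] 0.01744381822039223
strap [202.  210.5] [202 210   1   2   2] [0.49636264 0.10799153 0.054     ] 127.44322244621493
```

drive_tool --slide '[[0,0.001,0],[0,0.001,0],[0,0.002,0],[0,0.002,0],[0,0.003,0],[0,0.003,0],[0,0.004,0],[0,0.004,0]]' --rotation '[[0,0,0.07],[0,0,0.14],[0,0,0.21],[0,0,0.28],[0,0,0.35],[0,0,0.42],[0,0,0.48],[0,0,0.48]]'

```text
clock: 15.55
eef_pos: [0.5198, 0.0884, 0.1095]
tool_rot: [0.884, 0.467, 0.002, -0.0]
ft_force: [-3.6, 2.2, 7.3]
grip_width: 0.0172
grasp_force: 63.1
```

```bash
python3 strap.py
```

```text
slide [-0.016 -0.013 -0.002] rot [ 0.006 -0.003 -2.488] now [0.5198 0.0884 0.1095] xang 55.73 t 15.55 F [-3.6  2.2  7.3]
[0.68459867 1.13949967 0.01520176] 0.017152205594201577
```

drive_tool --slide '[[0,0,0],[0,0.001,0],[0,0.001,0],[0,0.001,0],[0,0.001,0],[0,0.002,0],[0,0.002,0],[0,0.002,0]]' --rotation '[[0,0,0.03],[0,0,0.06],[0,0,0.09],[0,0,0.12],[0,0,0.15],[0,0,0.18],[0,0,0.21],[0,0,0.24]]'

```text
clock: 16.6
eef_pos: [0.5202, 0.0882, 0.1095]
tool_rot: [0.91, 0.414, 0.002, -0.0]
ft_force: [-2.7, 2.7, 5.8]
grip_width: 0.0168
grasp_force: 63.1
```

```bash
python3 strap.py
```

```text
slide [-0.018 -0.013 -0.002] rot [ 0.006 -0.004 -2.728] now [0.5202 0.0882 0.1095] xang 48.85 t 16.6 F [-2.7  2.7  5.8]
[0.72096706 1.06796077 0.15553276] 0.016831887781385623
```

```bash
cat > ws.py <<'E'
from h import *
for nm in('wrist','side'):
    c=shot(nm);np.save('n_'+nm+'.npy',c,allow_pickle=True);h=cv2.cvtColor(c['image'],cv2.COLOR_RGB2HSV)
    m=((h[...,0]>21)&(h[...,0]<33)&(h[...,1]>170)&(h[...,2]>70)).astype(np.uint8)
    n,l,st,ce=cv2.connectedComponentsWithStats(m)
    for k in range(1,n):
        if st[k,4]<40: continue
        vs,us=np.nonzero(l==k);P=np.array([depth(c,u,v) for u,v in zip(us,vs)])
        q=np.median(P,0); 
        if np.hypot(q[0]-.5165,q[1]-.0845)>.12: continue
        P=P[np.abs(P[:,2]-q[2])<.004];w,V=np.linalg.eigh(np.cov(P[:,:2].T));e=V[:,1]
        print(nm,st[k],'med',q,'axis',np.degrees(np.arctan2(e[1],e[0]))%180,'from screw',np.degrees(np.arctan2(q[1]-.0845,q[0]-.5165)))
E
python3 ws.py
```

```text
wrist [ 166  133   79   74 2717] med [0.51309263 0.13688894 0.05281894] axis 96.03204621046916 from screw 93.72126869411949
```

The strap now measures 94–96°, against 95° for square across the strip. I push a little more to confirm the hard stop by torque.

drive_tool --slide '[[0,0,0],[0,0,0],[0,0,0],[0,0.001,0],[0,0.001,0],[0,0.001,0],[0,0.001,0],[0,0.001,0]]' --rotation '[[0,0,0.02],[0,0,0.04],[0,0,0.06],[0,0,0.08],[0,0,0.1],[0,0,0.12],[0,0,0.14],[0,0,0.16]]'

```text
clock: 17.75
eef_pos: [0.5203, 0.0881, 0.1095]
tool_rot: [0.926, 0.377, 0.002, -0.0]
ft_force: [-2.9, 1.4, 5.9]
grip_width: 0.0171
grasp_force: 63.1
```

```bash
python3 strap.py; python3 ws.py
```

```text
slide [-0.019 -0.012 -0.002] rot [ 0.005 -0.004 -2.886] now [0.5203 0.0881 0.1095] xang 44.31 t 17.75 F [-2.9  1.4  5.9]
[0.72936865 1.08504357 0.34107123] 0.01705242866104316
wrist [ 162  139   81   70 2702] med [0.51323946 0.13662149 0.05278248] axis 96.00805447064295 from screw 93.57956574942223
```

drive_tool --slide '[[0,0,0],[0,0,0],[0,0,0],[0,0,0],[0,0,0],[0,0.001,0],[0,0.001,0],[0,0.001,0]]' --rotation '[[0,0,0.02],[0,0,0.04],[0,0,0.06],[0,0,0.08],[0,0,0.1],[0,0,0.12],[0,0,0.14],[0,0,0.14]]'

```text
clock: 18.9
eef_pos: [0.5206, 0.088, 0.1095]
tool_rot: [0.938, 0.345, 0.002, -0.0]
ft_force: [-2.6, 2.2, 5.9]
grip_width: 0.0168
grasp_force: 63.3
```

```bash
python3 strap.py; python3 ws.py; python3 - <<'E'
from h import *
c=np.load('n_wrist.npy',allow_pickle=True).item();h=cv2.cvtColor(c['image'],cv2.COLOR_RGB2HSV).astype(int)
m=(((h[...,0]<8)|(h[...,0]>172))&(h[...,1]>170)&(h[...,2]>60)).astype(np.uint8);n,l,st,ce=cv2.connectedComponentsWithStats(m);k=1+st[1:,4].argmax()
P=np.array([depth(c,u,v) for v,u in np.argwhere(l==k)]);P=P[np.abs(P[:,2]-.14)<.004]
r=cv2.minAreaRect((P[:,:2]*1000).astype(np.float32));b=cv2.boxPoints(r);print('bar',r,[np.degrees(np.arctan2(*(b[i+1]-b[i])[::-1]))%180 for i in(0,1)])
s=c['image'][40:280,120:440];cv2.imwrite('pics/c6.png',cv2.resize(s,(800,600))[...,::-1])
E
```

```text
slide [-0.02  -0.012 -0.002] rot [ 0.006 -0.004 -3.023] now [0.5206 0.088  0.1095] xang 40.41 t 18.9 F [-2.6  2.2  5.9]
[0.71033994 1.03107397 0.87297765] 0.016804019058996842
wrist [ 158  144   83   67 2675] med [0.51335772 0.13633953 0.05281387] axis 96.01725508053781 from screw 93.46876416981199
bar ((522.783447265625, 89.53634643554688), (68.5310287475586, 17.60462188720703), 41.24103927612305) [np.float32(131.24106), np.float32(41.241013)]
```

View pics/c6.png

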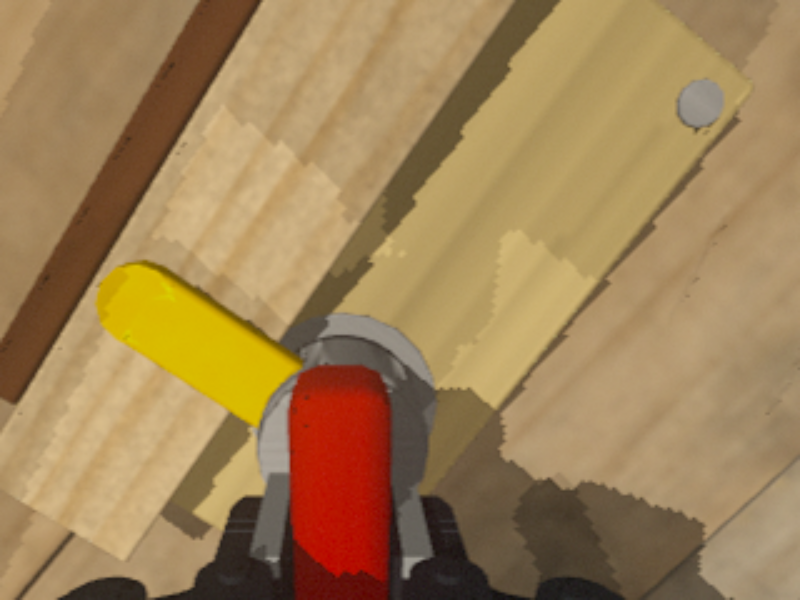

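The strap lies square across the pine strip, tip at (140,290) and root at (290,380). It has held at 96.0° over three readings while torque rose to 0.87 N m, so this is the hard stop. I ease the wind-up and let go.

drive_tool --slide '[[0,0,0],[0,0,0],[0,-0.001,0],[0,-0.001,0],[0,-0.001,0],[0,-0.001,0],[0,-0.001,0],[0,-0.001,0]]' --rotation '[[0,0,-0.04],[0,0,-0.08],[0,0,-0.12],[0,0,-0.16],[0,0,-0.2],[0,0,-0.24],[0,0,-0.24],[0,0,-0.24]]'

```text
clock: 20.05
eef_pos: [0.5202, 0.0882, 0.1095]
tool_rot: [0.917, 0.4, 0.001, -0.001]
ft_force: [-3.6, 3.5, 6.0]
grip_width: 0.0171
grasp_force: 63.1
```

```bash
python3 strap.py; python3 ws.py
```

```text
slide [-0.018 -0.012 -0.002] rot [ 0.004 -0.005 -2.788] now [0.5202 0.0882 0.1095] xang 47.13 t 20.05 F [-3.6  3.5  6. ]
[ 0.88446777  1.21277088 -0.08588323] 0.017136220148838116
wrist [ 160  142   82   68 2686] med [0.5086842  0.13608673 0.05279644] axis 100.73462606374942 from screw 98.61524799057611
```

Backing off dragged the screw back about 4.7° by friction. I turn it forward to the stop again and release there without backing off.

drive_tool --slide '[[0,0,0],[0,0,0],[0,0.001,0],[0,0.001,0],[0,0.001,0],[0,0.001,0],[0,0.001,0],[0,0.001,0]]' --rotation '[[0,0,0.04],[0,0,0.08],[0,0,0.12],[0,0,0.16],[0,0,0.19],[0,0,0.21],[0,0,0.22],[0,0,0.22]]'

```text
clock: 21.2
eef_pos: [0.5206, 0.0879, 0.1095]
tool_rot: [0.937, 0.35, 0.002, -0.0]
ft_force: [-3.8, 1.9, 5.5]
grip_width: 0.0175
grasp_force: 63.2
```

```bash
python3 strap.py; python3 ws.py
```

```text
slide [-0.02  -0.012 -0.002] rot [ 0.005 -0.004 -3.004] now [0.5206 0.0879 0.1095] xang 40.93 t 21.2 F [-3.8  1.9  5.5]
[0.67210681 1.06888523 0.64210537] 0.017509049143152933
wrist [ 159  144   82   67 2681] med [0.51338205 0.13639911 0.05278359] axis 95.94559634046524 from screw 93.43803335465549
```

drive_tool --slide '[[0,0,0],[0,0,0],[0,0,0],[0,0,0],[0,0,0],[0,0,0],[0,0,0],[0,0,0]]' --rotation '[[0,0,0],[0,0,0],[0,0,0],[0,0,0],[0,0,0],[0,0,0],[0,0,0],[0,0,0]]' --gripper 0.7

```text
clock: 22.35
eef_pos: [0.5196, 0.0871, 0.1083]
tool_rot: [0.937, 0.349, 0.0, 0.0]
ft_force: [0.4, 0.1, -0.4]
grip_width: 0.0599
grasp_force: 0.0
```

```bash
python3 strap.py; python3 ws.py
```

```text
slide [-0.015 -0.012 -0.007] rot [ 0.    -0.    -3.009] now [0.5196 0.0871 0.1083] xang 40.81 t 22.35 F [ 0.4  0.1 -0.4]
[0.02971568 0.03006364 0.04386936] 0.05992222556387869
wrist [ 158  141   83   68 2719] med [0.51335948 0.13641367 0.05280545] axis 96.14704143411063 from screw 93.46189556757248
```

The strap held at 96.1° and no force remains on the tool. I retreat straight up, then back.

drive_tool --slide '[[0,0,-0.04],[0,0,-0.1],[0,0,-0.18],[0,0,-0.28],[0,0,-0.38],[0,0,-0.48],[0,0,-0.56],[0,0,-0.6]]' --rotation '[[0,0,0],[0,0,0],[0,0,0],[0,0,0],[0,0,0],[0,0,0],[0,0,0],[0,0,0]]'

```text
clock: 23.5
eef_pos: [0.5203, 0.0873, 0.2608]
tool_rot: [0.937, 0.349, 0.002, 0.0]
ft_force: [0.6, -0.6, 0.2]
grip_width: 0.0598
grasp_force: 0.0
```

```bash
python3 ws.py; python3 - <<'E'
from h import *
c=np.load('n_wrist.npy',allow_pickle=True).item();h=cv2.cvtColor(c['image'],cv2.COLOR_RGB2HSV).astype(int)
m=(((h[...,0]<8)|(h[...,0]>172))&(h[...,1]>170)&(h[...,2]>60)).astype(np.uint8);n,l,st,ce=cv2.connectedComponentsWithStats(m)
for k in range(1,n):
    if st[k,4]<200: continue
    P=np.array([depth(c,u,v) for v,u in np.argwhere(l==k)]);z=np.percentile(P[:,2],[10,50,90]);Q=P[np.abs(P[:,2]-z[1])<.004]
    r=cv2.minAreaRect((Q[:,:2]*1000).astype(np.float32));b=cv2.boxPoints(r);print('red',st[k],z,r,[np.degrees(np.arctan2(*(b[i+1]-b[i])[::-1]))%180 for i in(0,1)])
# tilt of bar top and pine strip edge direction
    print('slope',np.linalg.lstsq(np.c_[Q[:,:2]-Q[:,:2].mean(0),np.ones(len(Q))],Q[:,2],rcond=None)[0])
rel(.5,.09,.25,40)
E
```

```text
wrist [199 128  47  40 915] med [0.51259781 0.13591897 0.05281814] axis 95.45120455795492 from screw 94.33986158842842
red [ 246  144   21   86 1502] [0.13739771 0.13941527 0.14057176] ((517.5882568359375, 84.57623291015625), (82.27909088134766, 17.468076705932617), 41.843650817871094) [np.float32(131.84366), np.float32(41.84365)]
slope [ 0.02267672 -0.03184904  0.13931797]
slide [-0.054 -0.061  0.04 ] rot [ 0.003 -0.006  0.028] now [0.5203 0.0872 0.2601] xang 40.81 t 23.6 F [0.1 0.3 0. ]
```

The key stands home: its bar top is at 0.139–0.140 m (0.140 expected), centred over the socket, and the strap is square. I hand in.

```bash
python3 -c "
from workcell import bot
print(bot.job_done())"
```

```text
the job is handed in; nothing more can be done
None
```

The job is handed in at about 24 s: the red key is left fully seated and free of the gripper, the screw is turned clockwise to its hard stop with the yellow strap square across the pine strip, and the blue and green keys were not touched. Backing off before release had dragged the screw back about 5°, so I turned it to the stop again before letting go.

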